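Show a filter slide to the inspection camera

TASK

The amber filter in the black drop-in mount is due for a dust check. Swing the mount's retaining lever by its red knob a full quarter turn off the slide, then take the slide by its blue tab, without touching the glass, and pull it straight up out of its grooves without forcing it. Finish while holding it still in the air before the inspection camera: upright, with the brass-ring side squarely facing the lens, the glass centred on the lens axis about 80 mm from the front of the lens; do not bump the camera or disturb the other things on the table.

Things in the scene. Friction and masses are not known exactly. Their poses are not given: they have to be found in the camera images.
- filter_slide: Filter slide upright in the mount, loose, 70 g. Aluminium frame 58 wide (its y) x 6 thick (x) x 52 high (z) with round amber glass 38 in diameter; on top in the middle a blue grip tab 26 wide (y) x 10 thick (x), from 52 to 82 above the underside: grip it across the 10 mm from above. Origin: centre of the underside. The -x side is the front, with a brass ring round the glass; the back is plain.
- filter_glass: The amber glass of the slide, fixed in it: 38 diameter, 3 thick, centred 26 above the slide's underside. Its origin and axes are those of the slide. Not to be touched with the fingers.
- glass_centre (a point): Centre of the slide's glass, 26 above the slide's underside; axes as the slide's.
- filter_mount: Black U-shaped drop-in filter mount on a steel pedestal, fixed; 84 wide (its y), 30 deep (x), foot held by a fork on its +x side. Origin: on the table, under the pedestal's axis. The slide stands in two vertical grooves (1.5 mm play to each face), axes parallel to the mount's, underside at 60, shoulders at 112, tab top at 142 above the table. Uprights end at 105: lifted by 45 the slide is free.
- retaining_lever (a joint): Angle of the steel retaining lever on a vertical pivot on the mount's +y upright. At 0 to 0.2 rad its short end lies 1.6 above the slide's +y shoulder and locks it in; it turns counter-clockwise seen from above, to a stop at 1.6 rad. The slide is free from about 1.25 rad. It stays where it is left; about 1 N at the knob moves it.
- lever_knob (a point): Top centre of the red upright knob on the lever's long end: 10 diameter, 22 high, top 141 above the table, 30 from the pivot axis. At lever 0 it is on the mount's +y side of the pivot, a quarter turn later on the -x side.
- lever_pivot (a point): The lever's pivot axis, at the lever's underside (114 above the table, 36 along the mount's +y from its centre); axes as the mount's.
- camera_stand: Stand of the inspection camera: black base plate 64x64, post holder, steel post 12.7 diameter reaching 240 above the table; fixed. Origin: on the table, 6 from the post's axis. The camera looks along its -x; z is up. It carries the camera head: dark housing 36x36, lens with a white ring light 46 diameter.
- camera_lens (a point): Centre of the front of the camera's lens, 70 in front of the post's axis; axes as the stand's (view direction -x). Its height differs from run to run (140 to 190 above the table). The head can be shoved along the post: do not move it.
- view_point (a point): The point on the lens axis 80 in front of the lens (free air); axes as the stand's.
- monitor: The screen behind the work, fixed: panel 612 wide (its y) and 20 thick, from 62 to 422 above the table, its front face about 70 along +x from this origin (origin on the table, in the middle of the foot). Keep the hand clear of it.
- mouse_mint: Bystander: mint-green computer mouse, 114x57x23 mm. Origin: centre of its underside. Leave it alone.
- usb_hub: Bystander: black adapter box with a lead, 36x92x24 mm. Origin: centre of its underside. Leave it alone.
- rubber_puck: Bystander: black round lens cap, 48 diameter, 20 high mm. Origin: centre of its underside. Leave it alone.
- screw_tin: Bystander: round bright tin, 59 diameter, 23 high mm. Origin: centre of its underside. Leave it alone.
- power_meter_head: Bystander: black round sensor head, 40 diameter, 15 high mm. Origin: centre of its underside. Leave it alone.
- optic_box: Bystander: small clear-lidded box, 40x40x20 mm. Origin: centre of its underside. Leave it alone.

How it is judged (in metres and radians):
On the way, in this order (a step that is already met when the one before it is completed fails the run):
1. the retaining lever is swung aside while the slide still stands in the mount (value of joint retaining_lever above 1.25 rad and z of filter_slide in the frame of filter_mount below 0.066 m), for 0.2 s.
2. the slide is lifted clear of the grooves in the fingers (z of filter_slide in the frame of filter_mount above 0.108 m and contact force between the fingers and filter_slide above 1 N), for 0.1 s.
At the end, for the whole second after the job is handed in: The fingers hold the slide at rest in the air, clear of mount and camera: glass within 15 mm along and 10 mm across and in height of the point 80 mm before the lens, upright within 8 degrees, face square to the lens within 10 degrees, brass ring towards it; lever still open (over 1.2 rad) (x of glass_centre in the frame of view_point between -0.015 and 0.015 m and y of glass_centre in the frame of view_point between -0.01 and 0.01 m and z of glass_centre in the frame of view_point between -0.01 and 0.01 m and angle between filter_slide's own z axis and vertical below 0.14 rad and angle between the x axis of filter_slide and the x axis of camera_stand, either way round below 0.17 rad and x of camera_lens in the frame of filter_slide below -0.05 m and contact force between the fingers and filter_slide above 1 N and contact force between filter_slide and filter_mount below 0.1 N and contact force between filter_slide and camera_stand below 0.1 N and linear speed of filter_slide below 0.02 m/s and angular speed of filter_slide below 0.15 rad/s and value of joint retaining_lever above 1.2 rad); the arm keeps its last pose, push and grip.
It fails at once if the fingers touch the glass (contact force between the fingers and filter_glass above 0.5 N).
It fails at once if the slide is wrenched in the mount or against the lever (over 40 N) (contact force between filter_slide and filter_mount above 40 N).
It fails at once if the camera is bumped (over 5 N) or shifted by more than 5 mm (contact force between camera_stand and anything else above 5 N or distance of camera_lens from where it was at the start of the episode above 0.005 m).
It fails at once if a bystander is shifted by more than 20 mm (distance of any of mouse_mint, usb_hub, rubber_puck, screw_tin, power_meter_head, optic_box from where it was at the start of the episode above 0.02 m).
It also fails if it takes over 54 s, if anything falls off the work surface, if the arm or the gripper's body presses on something with over 40 N, if the wrist force passes 120 N, or if a joint passes its speed limit or range.

ROBOT

A 6-joint arm with a two-finger parallel gripper is mounted at the origin on a cart in front of the work surface, level with it; the furniture and walls round the work are solid. World frame = base frame: x ahead of the robot, y to its left, z up, the work surface at z = 0. Lengths are in mm, angles in rad, forces in N, time in s.
With the tool pointing down it reaches from about 350 to 775 mm from the base axis. Payload 7.3 kg.
Tool frame: the origin (TCP) lies on the front face of the gripper's body, between the roots of the fingers; the fingertips stand 66 mm ahead of it and the grasp point (between the pads) lies 47 mm ahead of it (bot.tip_extent is the distance from the TCP to the fingertips, in mm); z points along the fingers, y is the line along which they close (so a half turn about z gives the same grasp; the last joint's range is limited). The gripper opens to 92 mm and grips with 3 to 60 N. Pads are 19 mm wide; open, the fingers measure 130 mm over their backs; the gripper's body (75 mm by 190 mm) begins 47 mm behind the grasp point.
Start: joints at [1.141, 0.342, 1.524, -0, 1.275, -0.146], TCP at [146.985, 504.018, 292.241] pointing down, gripper open.
Joint ranges: [-2.53, 2.53], [-0.77, 2.02], [0.04, 2.7], [-1, 4.14], [0.28, 2.66], [-3.11, 3.11]. Speed limits (rad/s): [2.57, 2.57, 3.14, 3.14, 3.14, 3.14].

INTERFACE

Orientations are given as [roll, pitch, yaw] about the fixed x, y, z axes, in that order (R = Rz(yaw) Ry(pitch) Rx(roll)).
In Python, from plant import readout, viewer, order, bot gives the robot as it stands.
- The arm moves only by the shell command python3 -m creep 'ROWS'. ROWS is text: rows parted by semicolons, each of 7 numbers parted by spaces: the shift along the world's x, y, z in m, then the turn, a rotation vector about the world's x, y, z in rad, then the opening in per cent of the stroke, from 0 (shut) to 100 (fully open). A call has 1 to 8 rows; each row shifts and turns the commanded pose from where the row before left it; what a row does not reach is not made up. A row lasts 1/12 s, in which the tool goes at most 41.7 mm and 7.16 degrees, less where a joint would pass 70% of its speed; a pose out of reach is approached as far as the arm can. A call is refused whole if a number of a shift passes 0.0417 or a number of a turn 0.125, either way. A call with a gripper value outside its range is refused whole. The fingers move at their own pace and stop on an object; the grip force is fixed at half the most. Time passes only in rows, so rows that do not move let the fingers close. It gives the time, the measured TCP pose, the force, the opening and the grip force at its end, in the units of the state.
- readout.get_obs(): the state, without advancing time (a new reading comes with each control period).
- viewer.capture(name): name is "side" or "top" or "wrist"; returns the picture (400x640x3 uint8, red, green, blue); there is no depth.
- viewer.camera_info(name): a dict with "fx", "fy", "cx", "cy" (pixels), "origin" and "rotation" of the camera in the world. Camera axes: x right, y up, looking along -z (the intrinsics and any distortion apply to the point x, -y, -z); pixel columns grow to the right and rows downward; lengths in mm; the calibration is good to about 2 mm. A picture is of the moment at which its call begins: read the wrist's pose just before it. camera_info takes no time and is no camera call; for the wrist camera it gives the pose at the moment of the call.
- order.close_job(): hands the job in; it is judged then, once.
The state is a dict: "time": time; "joint_positions": joint angles; "dq": joint speeds; "tau": joint torques, N m; "tool_pos": TCP position; "tcp_rot": TCP orientation; "contact_force": force on the tool from outside, world axes, zero at the start; "moment": the same for the moment, N m; "grip_width": finger opening in mm; "finger_force": force on a finger pad.
Only numpy, scipy, OpenCV 4.12 (cv2) and the standard library are available. Lean on these libraries where they do the work, as an engineer would, in place of code of your own. Each camera call takes 0.05 s, during which the arm holds its last target. There are 200 camera calls.

## Working session

There is one attempt and no reset: what is moved stays moved. The work goes in short steps, Python scripts to look and compute and a shell command to move; the robot and the scene stay as the last step left them, time stands still between calls to the robot, and variables do not carry over. Pictures are saved under pics/ and viewed, at most 10 in all, crops included, and the job is handed in when it is done.

```bash
ls; mkdir -p pics; cat > h.py <<'E'
import numpy as np, cv2
from plant import readout, viewer, order, bot
def snap(n,f):
    ci=viewer.camera_info(n); im=viewer.capture(n); cv2.imwrite(f'pics/{f}.png',im[:,:,::-1]); np.savez(f'pics/{f}.npz',im=im,**{k:ci[k] for k in('fx','fy','cx','cy','origin','rotation')}); return im,ci
def ray(ci,u,v):
    d=np.array([(u-ci['cx'])/ci['fx'],-(v-ci['cy'])/ci['fy'],-1.]); d=np.array(ci['rotation'])@d
    return np.array(ci['origin'],float),d/np.linalg.norm(d)
def plane(ci,u,v,z):
    o,d=ray(ci,u,v); return o+d*(z-o[2])/d[2]
def proj(ci,p):
    q=np.array(ci['rotation']).T@(np.array(p,float)-np.array(ci['origin'])); return ci['cx']+ci['fx']*q[0]/-q[2], ci['cy']-ci['fy']*q[1]/-q[2]
def tri(a,b):
    (o1,d1),(o2,d2)=a,b; s=np.linalg.lstsq(np.c_[d1,-d2],o2-o1,rcond=None)[0]
    p,q=o1+s[0]*d1,o2+s[1]*d2; return (p+q)/2,np.linalg.norm(p-q)
E
python3 - <<'E'
from h import *
for n in('top','side'):
    im,ci=snap(n,n+'0'); print(n,{k:(np.round(v,3).tolist()) if not isinstance(v,str) else v for k,v in ci.items()})
print(readout.get_obs())
E
```

```text
pics
top {'fx': 467.324, 'fy': 467.324, 'cx': 329.964, 'cy': 192.756, 'origin': [410.971, -121.148, 1617.353], 'rotation': [0.068, 0.022, -1.598]}
side {'fx': 362.697, 'fy': 362.697, 'cx': 324.449, 'cy': 199.072, 'origin': [396.575, -652.288, 1181.013], 'rotation': [0.495, 0.0, -0.181]}
{'time': 0.1, 'joint_positions': array([ 1.14099543e+00,  3.42647591e-01,  1.52487517e+00,  1.28455013e-05,
        1.27540859e+00, -1.46020422e-01]), 'dq': array([ 0.00107108, -0.00210975, -0.00349867,  0.00179027, -0.00018716,
        0.00021333]), 'tau': array([ 1.56231221e-03, -4.31994867e+01, -2.44697142e+01,  7.19687738e-02,
        5.25408180e-02, -5.65272126e-05]), 'tool_pos': array([146.87068469, 503.76972976, 291.6334038 ]), 'tcp_rot': array([-3.14026999e+00, -2.06937047e-04,  2.85780830e+00]), 'contact_force': array([-0.17304539, -0.71295972,  0.31686018]), 'moment': array([ 0.01995125,  0.020194  , -0.04877067]), 'finger_force': 0.0, 'grip_width': 91.89008619381806}
```

View pics/top0.png

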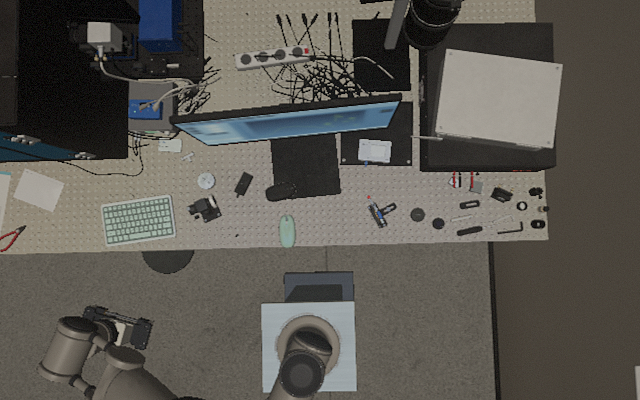

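View pics/side0.png

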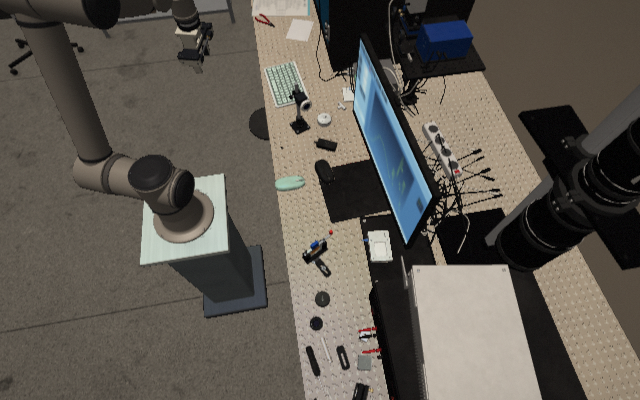

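The top view shows the mount at about (380,212), the camera stand at about (207,208) and the mouse at (287,231). In the side view the mount is at about (315,250) and the stand at about (300,110). The rotation is given as rpy, so I'll convert it, then zoom in on both.

```bash
python3 - <<'E'
s=open('h.py').read()
s=s.replace("import numpy as np, cv2\n","import numpy as np, cv2\nfrom scipy.spatial.transform import Rotation as Ro\n").replace("ci=viewer.camera_info(n);","ci=info(n);").replace("def snap","def info(n):\n    ci=dict(viewer.camera_info(n)); ci['rotation']=Ro.from_euler('xyz',ci['rotation']).as_matrix(); return ci\ndef snap",1)
open('h.py','w').write(s)
E
python3 - <<'E'
from h import *
A=cv2.imread('pics/top0.png');B=cv2.imread('pics/side0.png')
t,s=info('top'),info('side')
print(proj(t,[0,0,0]),proj(s,[0,0,0]))
def c(I,x,y): return cv2.resize(I[y:y+50,x:x+66],None,fx=6,fy=6,interpolation=cv2.INTER_CUBIC)
cv2.imwrite('pics/m0.png',np.vstack([np.hstack([c(A,350,185),c(A,180,185)]),np.hstack([c(B,285,220),c(B,270,75)])]))
for n,I,ci in(('top',A,t),('side',B,s)):
    h=cv2.cvtColor(I,cv2.COLOR_BGR2HSV)
    for nm,lo,hi in(('blue',(105,130,60),(125,255,255)),('red',(0,130,100),(8,255,255))):
        m=cv2.inRange(h,lo,hi); k,l,st,ce=cv2.connectedComponentsWithStats(m)
        for i in range(1,k):
            if 3<=st[i,4]<200: print(n,nm,st[i],ce[i].round(1),plane(ci,*ce[i],140).round())
E
```

```text
(np.float64(308.06477901697934), np.float64(346.5312506582869)) (np.float64(184.04850875365045), np.float64(215.50339671332733))
top blue [377 211   6   8  26] [379.5 214.3] [ 439. -246.  140.]
top red [305  49   3   4   5] [305.8  50.2] [977. -26. 140.]
top red [513 170   4   1   4] [514.5 170. ] [ 567. -675.  140.]
top red [471 172   2   3   5] [471.4 172.8] [ 562. -540.  140.]
top red [453 176   2  11  14] [453.5 181.3] [ 537. -482.  140.]
top red [471 177   2   4   5] [471.4 178.6] [ 544. -539.  140.]
top red [471 182   2   4   5] [471.6 183.2] [ 529. -539.  140.]
top red [367 196   3   2   5] [368.2 196.6] [ 496. -212.  140.]
top red [  4 233   6   3   6] [  6.5 234.3] [409. 946. 140.]
top red [ 11 232   2   2   3] [ 11.7 232.3] [414. 930. 140.]
top red [ 13 233   5   6  12] [ 15.2 235.5] [404. 918. 140.]
top red [  0 236   3   3   4] [  1.  237.2] [400. 964. 140.]
top red [  5 244   5   5   7] [  7.1 246.1] [371. 944. 140.]
side blue [371  91   2   4   6] [371.3  92.3] [761. 331. 140.]
side blue [375 139  13  35 155] [380.7 154. ] [723.  41. 140.]
side blue [371 146   4   3   7
[... 1083 characters left out ...]
ue [406 234   4   2   6] [407.3 234.3] [ 728. -268.  140.]
side blue [408 237   2   4   4] [408.5 238.5] [ 727. -282.  140.]
side blue [364 239   4   2   6] [365.2 239.7] [ 595. -261.  140.]
side blue [311 241   7   6  20] [314.  243.8] [ 438. -246.  140.]
side red [263  15   6   6   7] [265.4  17.3] [404. 857. 140.]
side red [255  17   3   3   3] [256.  18.] [362. 860. 140.]
side red [259  20   4   2   4] [260.5  20.5] [380. 839. 140.]
side red [329 230   4   3  10] [330.5 231.2] [ 496. -215.  140.]
side red [372 349   4   3   8] [373.4 350. ] [ 543. -572.  140.]
side red [377 349   2   3   6] [377.5 350. ] [ 554. -574.  140.]
side red [369 351   2   2   3] [369.7 351.3] [ 533. -574.  140.]
```

View pics/m0.png

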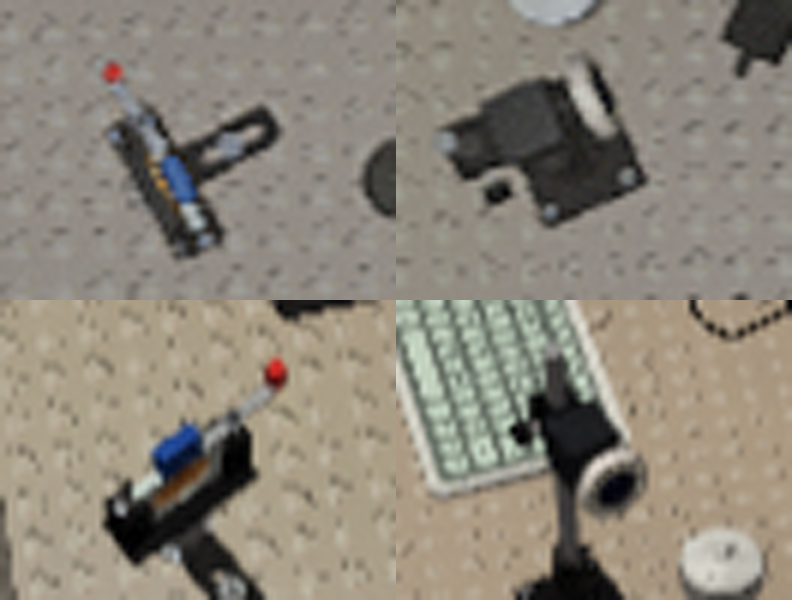

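The crop shows the red knob at top (368.7,197), the blue tab at (379.5,214), and the fork at right. The ring light is at top (212.7,201) and side (306,104.7), and the post tip at top (188.7,208) and side (296,82.5). Now I'll triangulate these.

```bash
python3 - <<'E'
from h import *
t,s,w=info('top'),info('side'),info('wrist')
f=lambda n,a,b:print(n,*[np.round(x,1) for x in tri(ray(t,*a),ray(s,*b))])
f('knob',(368.2,196.6),(330.5,231.2)); f('tab',(379.5,213.5),(314,242.5))
f('ring',(212.7,201.2),(306,104.7)); f('post',(188.7,208.3),(296.2,82.5))
print('post on 240',plane(t,188.7,208.3,240),plane(s,296.2,82.5,240))
print('puck',plane(t,417,214,20),'pm',plane(t,438,223,15))
print(w['origin'],w['rotation'].round(3),w['fx'])
r=Ro.from_euler('xyz',readout.get_obs()['tcp_rot']).as_matrix();print(r.round(2),r.T@(w['origin']-readout.get_obs()['tool_pos']),(r.T@w['rotation']).round(3))
E
```

```text
knob [ 496.2 -212.4  135. ] 0.3
tab [ 440.  -245.2  147.4] 3.1
ring [494.9 269.  188.2] 4.1
post [471.9 325.  245.5] 2.6
post on 240 [470.86251383 326.82909352 240.        ] [473.68498639 330.65726691 240.        ]
puck [ 438.91624616 -383.28336835   20.        ] pm [ 406.40742405 -454.08786501   15.        ]
[ 75.20248908 525.54366557 383.27217139] [[ 0.281 -0.921 -0.269]
 [ 0.96   0.269  0.08 ]
 [-0.001 -0.28   0.96 ]] 278.0996059741903
[[-0.96  0.28 -0.  ]
 [ 0.28  0.96 -0.  ]
 [ 0.   -0.   -1.  ]] [ 74.9171235    0.71542643 -91.62429284] [[-0.001  0.96   0.281]
 [ 1.     0.001  0.   ]
 [ 0.     0.281 -0.96 ]]
```

Tab and knob come out about 66 mm apart, as they should. The lens is roughly at (495,269,185). I'll raise and go in towards the robot side of the camera stand, then look with the wrist camera.

```bash
python3 -m creep '0.018 -0.025 0.015 0 0 0 100;0.018 -0.025 0.015 0 0 0 100;0.018 -0.025 0.015 0 0 0 100;0.018 -0.025 0.015 0 0 0 100;0.018 -0.025 0.015 0 0 0 100;0.018 -0.025 0.01 0 0 0 100;0.018 -0.025 0.01 0 0 0 100;0.018 -0.025 0.01 0 0 0 100' && python3 -m creep '0.018 -0.025 0 0 0 0 100;0.018 -0.025 0 0 0 0 100;0 0 0 0 0 0 100;0 0 0 0 0 0 100' && python3 - <<'E'
from h import *
im,ci=snap('wrist','w1'); print(ci['origin']); print(proj(ci,[495,269,185]),proj(ci,[472,327,240]))
E
```

```text
time: 0.77
tool_pos: [291.4, 302.6, 397.6]
tcp_rot: [-3.141, -0.0, 2.858]
contact_force: [1.1, 0.6, 0.3]
grip_width: 91.6
finger_force: 0.0
time: 1.1
tool_pos: [327.6, 253.0, 397.0]
tcp_rot: [-3.141, -0.001, 2.854]
contact_force: [-0.3, 0.3, -0.3]
grip_width: 91.7
finger_force: 0.0
[255.9609397  274.97513185 488.66899   ]
(np.float64(370.7354525987284), np.float64(303.2472406819541)) (np.float64(427.94242760839063), np.float64(305.9207292555676))
```

View pics/w1.png

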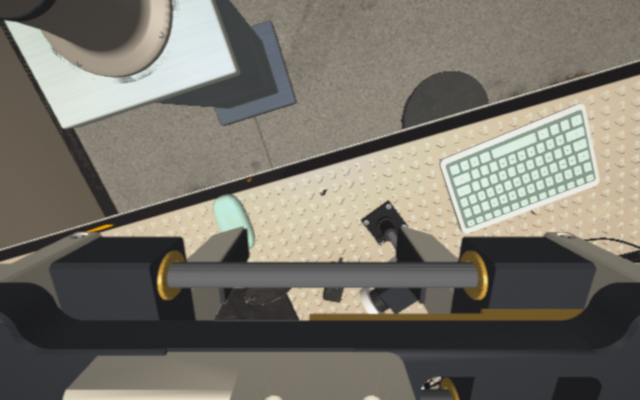

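The gripper hides the lower half of the view. The stand's base shows at (385,222), the mouse at (235,218) and the ring light is partly hidden at (372,303). I'll go 170 mm further out so the head comes into the upper half.

```bash
python3 -m creep '0.034 0 0 0 0 0 100;0.034 0 0 0 0 0 100;0.034 0 0 0 0 0 100;0.034 0 0 0 0 0 100;0.034 0 0 0 0 0 100;0 0 0 0 0 0 100;0 0 0 0 0 0 100' && python3 - <<'E'
from h import *
im,ci=snap('wrist','w2'); print(ci['origin']); print(proj(ci,[495,269,185]),proj(ci,[472,327,240]))
cv2.imwrite('pics/w2c.png',cv2.resize(im[100:300,220:486,::-1],None,fx=3,fy=3,interpolation=cv2.INTER_CUBIC))
E
```

```text
time: 1.73
tool_pos: [497.4, 255.2, 395.4]
tcp_rot: [-3.14, -0.003, 2.858]
contact_force: [-1.5, -0.0, 0.1]
grip_width: 91.6
finger_force: 0.0
[425.93386234 276.846838   487.26887582]
(np.float64(333.12377636251483), np.float64(180.20172918347083)) (np.float64(391.5821079410201), np.float64(151.63725308823047))
```

View pics/w2c.png

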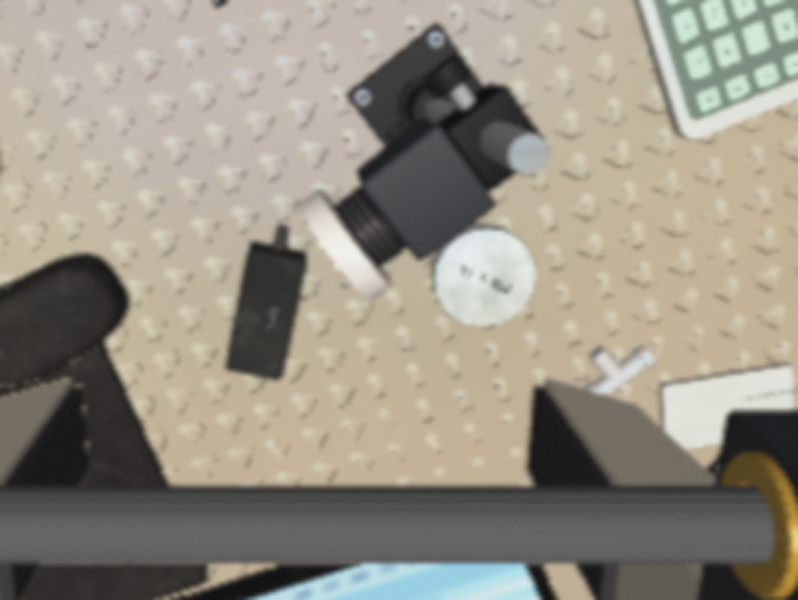

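The wrist view is clear. Post top is at crop (528,153), i.e. px (396,151). The housing top corners are at about (360,173), (418,258) and (494,200), and the ring's front edge runs (302,205)-(370,298).

```bash
python3 - <<'E'
from h import *
t,s=info('top'),info('side'); w=info('wrist')
P=lambda x,y,z:plane(w,220+x/3,100+y/3,z)
post=P(528,153,240); print('post',post, proj(t,post),proj(s,post))
for h in(150,160,170,180,190):
    A,B,C=P(360,173,h+18),P(418,258,h+18),P(494,200,h+18)
    f=B-A; sd=B-C; a1=np.degrees(np.arctan2(-f[0],f[1])); a2=np.degrees(np.arctan2(sd[1],sd[0]))
    print(h,'front len',np.linalg.norm(f),'side',np.linalg.norm(sd),'perp-ang',np.degrees(np.arctan2(f[0],-f[1]))-0,a1,a2)
R=[ray(t,212.7,201.2),ray(s,306,104.7)]
for yaw in (-68,-66,-64,-62,-60):
    d=np.array([np.cos(np.radians(yaw)),np.sin(np.radians(yaw)),0]); L=post+70*d
    for z in (160,170,180,190):
        L[2]=z; print(yaw,z,L.round(),np.round(proj(s,L),1),np.round(proj(t,L),1),np.round(proj(w,L),1))
E
```

```text
post [471.75974003 331.07944313 240.        ] (np.float64(187.27538528888417), np.float64(208.03832630902485)) (np.float64(295.6486340011974), np.float64(82.48604408126751))
150 front len 40.9968802835803 side 36.75411984852863 perp-ang 108.75722592770809 -71.24277407229192 -67.22266100287621
160 front len 39.71572203233613 side 35.605548455157994 perp-ang 108.7572259277081 -71.2427740722919 -67.22266100287614
170 front len 38.43456378109189 side 34.456977061787335 perp-ang 108.75722592770806 -71.24277407229194 -67.22266100287615
180 front len 37.15340552984761 side 33.308405668416675 perp-ang 108.75722592770815 -71.24277407229185 -67.22266100287618
190 front len 35.872247278603425 side 32.159834275046016 perp-ang 108.75722592770808 -71.24277407229192 -67.2226610028762
-68 160 [498. 266. 160.] [306.7 110.6] [216.1 200. ] [330.9 179.1]
-68 170 [498. 266. 170.] [306.6 108.7] [215.2 199.8] [331.1 181. ]
-68 180 [498. 266. 180.] [306.5 106.8] [214.4 199.7] [331.4 182.9]
-68 190 [498. 266. 190.] [306.4 104.9] [213.5 199.5] [331.7 185. ]
-66 160 [500. 267. 160.] [307.3 110.3] [215.8 199.3]
[... 319 characters left out ...]
2] [214.6 198.4] [333.8 184.1]
-64 180 [502. 268. 180.] [307.6 106.2] [213.7 198.2] [334.1 186.1]
-64 190 [502. 268. 190.] [307.5 104.3] [212.8 198.1] [334.5 188.3]
-62 160 [505. 269. 160.] [308.4 109.7] [215.1 197.9] [334.8 183.5]
-62 170 [505. 269. 170.] [308.3 107.8] [214.2 197.7] [335.2 185.5]
-62 180 [505. 269. 180.] [308.2 105.9] [213.3 197.5] [335.6 187.6]
-62 190 [505. 269. 190.] [308.1 104. ] [212.5 197.4] [336.  189.9]
-60 160 [507. 270. 160.] [308.9 109.4] [214.7 197.2] [336.2 184.9]
-60 170 [507. 270. 170.] [308.8 107.5] [213.8 197.1] [336.6 186.9]
-60 180 [507. 270. 180.] [308.7 105.6] [213.  196.9] [337.1 189.1]
-60 190 [507. 270. 190.] [308.6 103.7] [212.1 196.7] [337.5 191.4]
```

The lens axis heading is about -68.5°, the lens is at about (497,266,187), so the view point is about (527,191,187). Next I go over the mount, turning +0.8 rad, with the camera above the mount.

```bash
python3 -m creep '0 -0.036 0 0 0 0.067 100;0 -0.036 0 0 0 0.067 100;0 -0.036 0 0 0 0.067 100;0 -0.036 0 0 0 0.067 100;0 -0.036 0 0 0 0.067 100;0 -0.036 -0.013 0 0 0.067 100;0 -0.036 -0.013 0 0 0.067 100;0 -0.036 -0.013 0 0 0.067 100' && python3 -m creep '0 -0.036 -0.016 0 0 0.067 100;0 -0.036 -0.016 0 0 0.067 100;0 -0.036 -0.016 0 0 0.067 100;0 -0.036 -0.016 0 0 0.067 100;0 -0.036 -0.016 0 0 0 100;0 0 -0.016 0 0 0 100;0 0 0 0 0 0 100;0 0 0 0 0 0 100' && python3 - <<'E'
from h import *
o=readout.get_obs();print(o['joint_positions'].round(2))
im,ci=snap('wrist','w3'); print(ci['origin']); k,b=proj(ci,[496,-212.5,141]),proj(ci,[439,-245.5,142]);print(k,b)
cv2.imwrite('pics/w3c.png',cv2.resize(im[60:260,190:456,::-1],None,fx=3,fy=3,interpolation=cv2.INTER_CUBIC))
E
```

```text
time: 2.45
tool_pos: [495.6, -33.9, 358.8]
tcp_rot: [-3.141, 0.002, -2.884]
contact_force: [1.3, 0.6, 0.5]
grip_width: 91.7
finger_force: 0.0
time: 3.12
tool_pos: [496.5, -212.4, 262.4]
tcp_rot: [3.14, -0.0, -2.621]
contact_force: [0.1, -0.3, 0.2]
grip_width: 91.7
finger_force: 0.0
[-0.55  0.4   1.53  0.    1.22 -2.64]
[ 431.87331103 -249.89476926  354.06299639]
(np.float64(322.30165539450417), np.float64(210.7950701472009)) (np.float64(321.9083218969348), np.float64(127.12619604169707))
```

View pics/w3c.png

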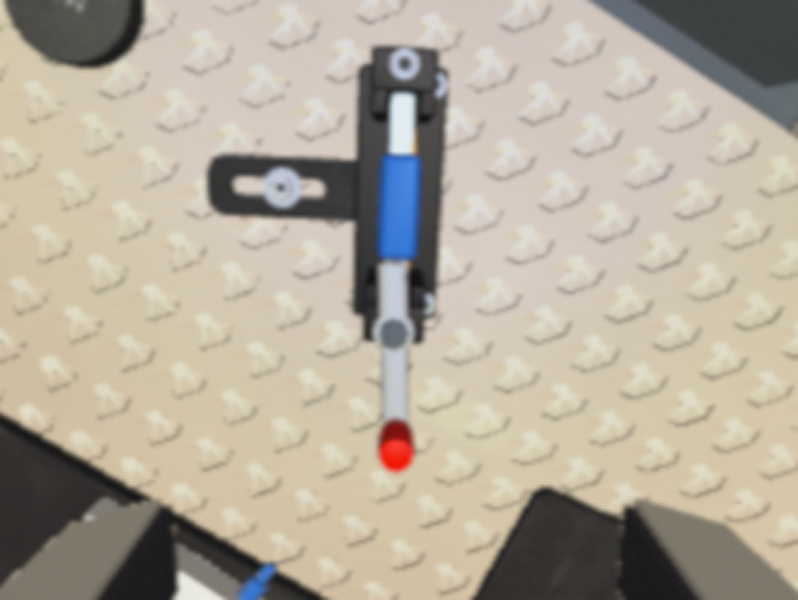

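The mount is clear: knob top at px (322,212), pivot at (321,171), tab centre at (323.1,128.7), and the screw on the -y upright at (324.7,81). Now compute.

```bash
cat > m.py <<'E'
from h import *
w=info('wrist'); P=lambda x,y,z:plane(w,190+x/3,60+y/3,z)
k=P(396,456,141);p=P(393,333,119);t1=P(401.5,155,142);t2=P(398.5,258,142);s=P(404,63,106)
t=(t1+t2)/2
for n,v in zip(('knob','pivot','tab','screw'),(k,p,t,s)):print(n,v.round(1))
ang=lambda a,b:np.degrees(np.arctan2(*(b-a)[[1,0]]))
print('tab len',np.linalg.norm(t2-t1),'ang tab',ang(t1,t2),'screw-pivot',ang(s,p),np.linalg.norm((p-s)[:2]),'tab-pivot',ang(t,p),np.linalg.norm((p-t)[:2]),'pivot-knob',ang(p,k),np.linalg.norm((k-p)[:2]))
print('tcp',readout.get_obs()['tool_pos'],Ro.from_euler('xyz',readout.get_obs()['tcp_rot']).as_matrix()[:2,1])
E
python3 m.py
```

```text
knob [ 498.1 -212.1  141. ]
pivot [ 472.9 -227.6  119. ]
tab [ 440.6 -244.   142. ]
screw [ 407.7 -261.4  106. ]
tab len 24.88572062230301 ang tab 28.208567515512446 screw-pivot 27.448823766888136 73.45299101278012 tab-pivot 26.907049504190567 36.207733048817474 pivot-knob 31.529587408919216 29.605712310499833
tcp [ 497.03944669 -212.36419505  263.34835964] [-0.49849088  0.86689491]
```

Distances match: tab to pivot 36.2 mm, pivot to knob 29.6 mm. The mount's +y axis lies at 27.5° and the lever stands at about 0.07 rad. I'll grip the knob at 45° to the lever, which keeps the fingers clear of the pivot at both ends of the swing. I turn by -0.785, then descend to TCP z = 192.

```bash
python3 -m creep '0 0 0 0 0 -0.112 50;0 0 0 0 0 -0.112 50;0 0 0 0 0 -0.112 50;0 0 0 0 0 -0.112 50;0 0 0 0 0 -0.112 50;0 0 0 0 0 -0.112 50;0 0 0 0 0 -0.112 50;0 0 0 0 0 0 50' && python3 -m creep '0.001 0 -0.015 0 0 0 50;0 0 -0.015 0 0 0 50;0 0 -0.015 0 0 0 50;0 0 -0.015 0 0 0 50;0 0 -0.011 0 0 0 50;0 0 0 0 0 0 50;0 0 0 0 0 0 50' && python3 -m creep '0 0 0 0 0 0 0;0 0 0 0 0 0 0;0 0 0 0 0 0 0;0 0 0 0 0 0 0;0 0 0 0 0 0 0;0 0 0 0 0 0 0'
```

```text
time: 3.83
tool_pos: [497.6, -212.3, 264.2]
tcp_rot: [-3.141, 0.003, 2.876]
contact_force: [-0.0, 0.3, -0.3]
grip_width: 47.1
finger_force: 0.0
time: 4.42
tool_pos: [498.3, -213.1, 192.0]
tcp_rot: [3.142, 0.0, 2.881]
contact_force: [-0.2, -0.5, 0.1]
grip_width: 46.0
finger_force: 0.0
time: 4.92
tool_pos: [498.1, -214.0, 191.5]
tcp_rot: [3.141, 0.001, 2.878]
contact_force: [6.5, 5.9, 2.1]
grip_width: 10.5
finger_force: 3.9
```

The knob is gripped (10.5 mm). Swing counter-clockwise along the arc.

```bash
python3 -m creep '-0.0032 0.0044 0 0 0 0 0;-0.0042 0.0038 0 0 0 0 0;-0.0049 0.003 0 0 0 0 0;-0.0053 0.002 0 0 0 0 0;0 0 0 0 0 0 0' && python3 -m creep '-0.0056 0.0009 0 0 0 0 0;-0.0057 -0.0001 0 0 0 0 0;-0.0056 -0.0013 0 0 0 0 0;-0.0038 -0.0015 0 0 0 0 0;0 0 0 0 0 0 0;0 0 0 0 0 0 0'
```

```text
time: 5.33
tool_pos: [480.3, -200.0, 191.5]
tcp_rot: [3.141, 0.001, 2.878]
contact_force: [1.7, 3.1, 1.3]
grip_width: 8.9
finger_force: 30.0
time: 5.83
tool_pos: [458.3, -199.2, 191.3]
tcp_rot: [3.135, -0.006, 2.878]
contact_force: [-3.1, 16.6, 11.0]
grip_width: 9.1
finger_force: 30.0
```

The knob is now at about 117° world, i.e. about 1.56 rad. I release with a small opening, since the tab is near, then lift and look from above with the top camera and from the side.

```bash
python3 -m creep '0 0 0 0 0 0 20;0 0 0 0 0 0 20;0 0 0 0 0 0 20;0 0 0.01 0 0 0 20;0 0 0.02 0 0 0 20;0 0 0.02 0 0 0 20;0.02 0.01 0.02 0 0 0 50;0.02 0.008 0 0 0 0 50' && python3 -m creep '0 0 0 0 0 0.111 50;0 0 0 0 0 0.111 50;0 0 0 0 0 0.111 50;0 0 0 0 0 0.111 50;0 0 0 0 0 0.111 50;0 0 0 0 0 0.111 50;0 0 0 0 0 0.078 50;0 0 0 0 0 0 50' && python3 - <<'E'
from h import *
im,ci=snap('wrist','w4'); print(ci['origin'],readout.get_obs()['tool_pos']); print(proj(ci,[458.5,-200.5,141]),proj(ci,[440.6,-244,142]))
cv2.imwrite('pics/w4c.png',cv2.resize(im[20:220,190:456,::-1],None,fx=3,fy=3,interpolation=cv2.INTER_CUBIC))
E
```

```text
time: 6.5
tool_pos: [501.1, -186.0, 266.3]
tcp_rot: [-3.139, 0.007, 2.876]
contact_force: [1.2, -1.0, 0.4]
grip_width: 27.6
finger_force: 0.0
time: 7.17
tool_pos: [499.7, -185.3, 261.9]
tcp_rot: [-3.141, 0.0, -2.659]
contact_force: [0.9, 0.3, -0.6]
grip_width: 45.9
finger_force: 0.0
[ 433.60310361 -219.98678543  353.56515172] [ 499.73320647 -185.20249896  261.82944015]
(np.float64(329.76161532393064), np.float64(157.5670073159967)) (np.float64(288.45890089386063), np.float64(108.14443040455636))
```

View pics/w4c.png

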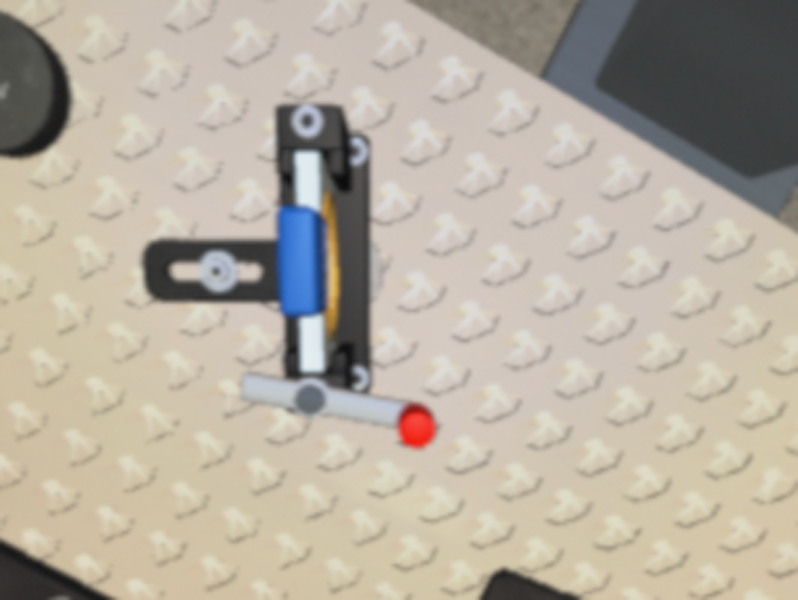

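The lever is off the slide: knob at crop (417,427), pivot (310,399), short end (245,386), tab about (298..322, 208..316). I'll measure the exact angle and tab.

```bash
python3 - <<'E'
from h import *
w=info('wrist'); P=lambda x,y,z:plane(w,190+x/3,20+y/3,z)
ang=lambda a,b:np.degrees(np.arctan2(*(b-a)[[1,0]]))
k,p,e,s=P(417,427,141),P(310,399,119),P(245,386,119),P(307,121,106)
t=P(298,259,142);t1,t2=P(278,208,142),P(279,313,142)
print(k,p,e,s,t); print('mount',ang(s,p),'tab edge',ang(t1,t2),'knob',ang(p,k),np.linalg.norm((k-p)[:2]),'shortend',ang(e,p))
o=readout.get_obs();r=Ro.from_euler('xyz',o['tcp_rot']).as_matrix();print(o['tool_pos'],np.degrees(np.arctan2(r[1,1],r[0,1])),o['joint_positions'].round(2))
E
```

```text
[ 461.91715433 -199.05357737  141.        ] [ 471.6539993  -227.20173967  119.        ] [ 476.72577062 -244.86303827  119.        ] [ 406.65067646 -260.80540395  106.        ] [ 438.90630747 -243.6188344   142.        ]
mount 27.336839867403704 tab edge 25.652595689742625 knob 109.08122217829015 29.784646902255485 shortend 106.02240636179388
[ 499.73320647 -185.20249896  261.82944015] 117.39297591444455 [-0.5   0.38  1.55 -0.    1.21 -2.55]
```

The lever stands at about 1.42 rad, so it sprang back a little on release. I'll nudge the knob with closed fingers from its +y side to complete the quarter turn.

```bash
python3 -m creep '-0.01 -0.002 0 0 0 0 0;-0.009 -0.002 0 0 0 0 0;0 0 0 0 0 0 0;0 0 0 0 0 0 0;0 0 -0.02 0 0 0 0;0 0 -0.02 0 0 0 0;0 0 -0.02 0 0 0 0;0 0 -0.006 0 0 0 0' && python3 -m creep '0 0 0 0 0 0 0;-0.003 -0.0016 0 0 0 0 0;-0.003 -0.0016 0 0 0 0 0;-0.002 -0.001 0 0 0 0 0;-0.0018 -0.0009 0 0 0 0 0;0 0 0 0 0 0 0;0 0 0 0 0 0 0'
```

```text
time: 7.88
tool_pos: [479.6, -188.2, 192.8]
tcp_rot: [3.138, -0.002, -2.662]
contact_force: [0.2, 0.5, -0.0]
grip_width: 0.9
finger_force: 0.0
time: 8.47
tool_pos: [470.9, -194.1, 195.8]
tcp_rot: [-3.141, 0.0, -2.662]
contact_force: [-1.1, -0.1, -0.6]
grip_width: 0.4
finger_force: 0.0
```

The push carried the knob about 4 mm with 1 N, so it is now near 89°. Retreat, rise, and go over the tab at (439.8,-243.8).

```bash
python3 -m creep '0.009 0.005 0 0 0 0 0;0 0 0.02 0 0 0 0;0 0 0.02 0 0 0 0;-0.01 -0.0137 0.01 0 0 0 40;-0.01 -0.0137 0 0 0 0 40;-0.01 -0.0137 0 0 0 0 40;-0.01 -0.0137 0 0 0 0 40;0 0 0 0 0 0 40' && python3 -m creep '0 0 0 0 0 0 40;0 0 0 0 0 0 40;0 0 -0.015 0 0 0 40;0 0 0 0 0 0 40;0 0 0 0 0 0 40' && python3 - <<'E'
from h import *
im,ci=snap('wrist','w5')
cv2.imwrite('pics/w5c.png',cv2.resize(im[0:400,150:500,::-1],None,fx=1.5,fy=1.5))
for n,v in(('knob',[457.8,-200.7,141]),('tab',[439.8,-243.8,142])):print(n,proj(ci,v))
E
```

```text
time: 9.13
tool_pos: [439.3, -245.2, 245.4]
tcp_rot: [-3.141, -0.001, -2.663]
contact_force: [0.4, 0.2, 1.0]
grip_width: 29.2
finger_force: 0.0
time: 9.55
tool_pos: [440.1, -242.8, 229.8]
tcp_rot: [3.14, -0.001, -2.66]
contact_force: [-0.1, -1.0, 0.6]
grip_width: 37.2
finger_force: 0.0
knob (np.float64(361.7940581569375), np.float64(271.2792092899848))
tab (np.float64(320.98187325447225), np.float64(226.35159957265958))
```

View pics/w5c.png

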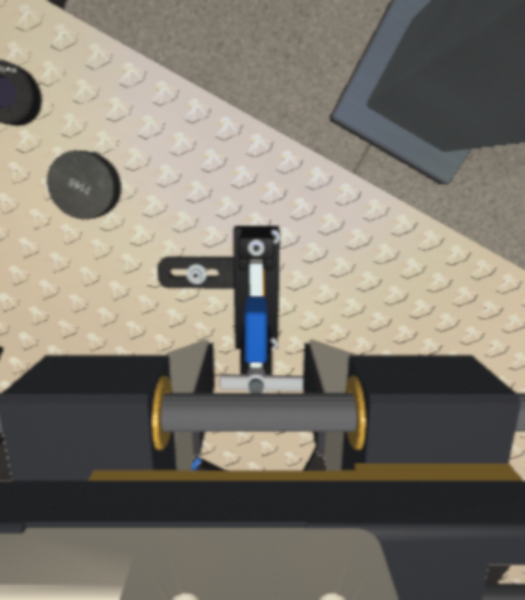

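The tab (crop x≈256) stands between the fingers (213..306) and the lever is square to the mount. I'll measure the lateral offset of the tab from the tool plane.

```bash
python3 - <<'E'
from h import *
d=np.load('pics/w5.npz');im=d['im'];ci=d
h=cv2.cvtColor(im,cv2.COLOR_RGB2HSV);m=cv2.inRange(h,(105,130,60),(125,255,255));m[250:]=0;m[:150]=0
o=readout.get_obs();r=Ro.from_euler('xyz',o['tcp_rot']).as_matrix()
for y in range(195,245,6):
    x=np.where(m[y,280:360])[0]
    if len(x): 
        q=[r.T@(plane(ci,280+c,y+.5,142)-o['tool_pos']) for c in(x.min(),x.max()+1)]; print(y,280+x.min(),281+x.max(),*[a.round(1) for a in q], ((q[0]+q[1])/2)[1].round(2))
print(o['tool_pos'],r[:,1].round(3))
E
```

```text
201 314 327 [18.8 -5.2 88.3] [18.8  3.6 88.3] -0.76
207 313 328 [14.6 -5.9 88.3] [14.5  4.3 88.3] -0.77
213 312 329 [10.2 -6.6 88.3] [10.2  5.  88.3] -0.78
219 313 329 [ 5.8 -6.  88.3] [ 5.8  5.1 88.3] -0.44
225 313 329 [ 1.4 -6.  88.3] [ 1.4  5.1 88.3] -0.45
231 313 329 [-3.1 -6.  88.3] [-3.1  5.1 88.3] -0.46
237 313 329 [-7.6 -6.1 88.3] [-7.7  5.2 88.3] -0.47
[ 440.2933086  -243.08140656  230.31846857] [-0.463  0.886  0.001]
```

The offset is only 0.5 mm. Descend with a correction, then close.

```bash
python3 -m creep '0.0002 -0.0004 -0.012 0 0 0 40;0 0 -0.012 0 0 0 40;0 0 -0.012 0 0 0 40;0 0 -0.011 0 0 0 40;0 0 0 0 0 0 30;0 0 0 0 0 0 18' && python3 -m creep '0 0 0 0 0 0 14;0 0 0 0 0 0 12' && python3 -m creep '0 0 0 0 0 0 0;0 0 0 0 0 0 0;0 0 0 0 0 0 0'
```

```text
time: 10.1
tool_pos: [440.3, -243.9, 183.5]
tcp_rot: [3.141, -0.0, -2.661]
contact_force: [0.0, 0.0, 0.1]
grip_width: 27.7
finger_force: 0.0
time: 10.27
tool_pos: [440.6, -244.3, 184.2]
tcp_rot: [-3.14, 0.001, -2.661]
contact_force: [0.5, -0.8, -0.0]
grip_width: 14.9
finger_force: 0.0
time: 10.52
tool_pos: [440.5, -244.3, 184.1]
tcp_rot: [-3.14, 0.001, -2.661]
contact_force: [-0.1, -0.0, 5.5]
grip_width: 9.5
finger_force: 30.0
```

Gripped at 9.5 mm with hardly any side force. Lift straight up, slowly at first.

```bash
python3 -m creep '0 0 0.003 0 0 0 0;0 0 0.003 0 0 0 0;0 0 0.003 0 0 0 0;0 0 0 0 0 0 0' && python3 -m creep '0 0 0.006 0 0 0 0;0 0 0.006 0 0 0 0;0 0 0.006 0 0 0 0;0 0 0.006 0 0 0 0;0 0 0.006 0 0 0 0;0 0 0 0 0 0 0'
```

```text
time: 10.85
tool_pos: [440.2, -244.2, 192.8]
tcp_rot: [-3.141, 0.0, -2.661]
contact_force: [1.0, -0.9, -1.4]
grip_width: 9.6
finger_force: 30.0
time: 11.35
tool_pos: [440.6, -244.4, 223.8]
tcp_rot: [-3.139, 0.001, -2.661]
contact_force: [-0.2, 0.6, 0.8]
grip_width: 9.8
finger_force: 30.0
```

It came out freely. Raise to final height, then travel towards the view point, stopping about 40 mm short.

```bash
python3 -m creep '0 0 0.01 0 0 0 0;0 0 0.012 0 0 0 0;0 0 0.013 0 0 0 0;0 0 0.013 0 0 0 0;0 0 0.013 0 0 0 0;0 0 0 0 0 0 0' && python3 -m creep '0.003 0.015 0 0 0 0 0;0.006 0.03 0 0 0 0 0;0.007 0.036 0 0 0 -0.015 0;0.007 0.036 0 0 0 -0.015 0;0.007 0.036 0 0 0 -0.015 0;0.007 0.036 0 0 0 -0.015 0;0.007 0.036 0 0 0 -0.015 0;0.007 0.036 0 0 0 -0.015 0' && python3 -m creep '0.007 0.036 0 0 0 -0.015 0;0.007 0.036 0 0 0 0 0;0.006 0.03 0 0 0 0 0;0.004 0.02 0 0 0 0 0;0.003 0.013 0 0 0 0 0;0 0 0 0 0 0 0;0 0 0 0 0 0 0;0 0 0 0 0 0 0' && python3 - <<'E'
from h import *
S,s=snap('side','s2');T,t=snap('top','t2')
o=readout.get_obs();print(o['tool_pos'],o['joint_positions'].round(2))
c=lambda I,x,y,w,h,f:cv2.resize(I[y:y+h,x:x+w,::-1],None,fx=f,fy=f,interpolation=cv2.INTER_CUBIC)
cv2.imwrite('pics/f1.png',np.hstack([c(S,265,60,80,100,5),c(T,170,160,80,100,5)]))
print(proj(s,o['tool_pos']-[0,0,98]),proj(t,o['tool_pos']-[0,0,98]))
E
```

```text
time: 11.85
tool_pos: [440.8, -244.6, 285.6]
tcp_rot: [-3.138, 0.002, -2.661]
contact_force: [1.0, -0.4, -0.1]
grip_width: 9.6
finger_force: 30.0
time: 12.52
tool_pos: [490.8, 18.7, 282.5]
tcp_rot: [3.141, -0.001, -2.752]
contact_force: [1.3, 0.6, -1.2]
grip_width: 9.8
finger_force: 30.0
time: 13.18
tool_pos: [517.9, 150.9, 282.8]
tcp_rot: [-3.141, -0.001, -2.767]
contact_force: [0.1, -0.2, -0.6]
grip_width: 9.7
finger_force: 30.0
[518.03851983 150.69416341 283.16059145] [ 0.14  0.38  1.5  -0.    1.27 -1.8 ]
(np.float64(317.3305613981576), np.float64(129.77488368718105)) (np.float64(251.07396346234668), np.float64(192.00491165066765))
```

View pics/f1.png

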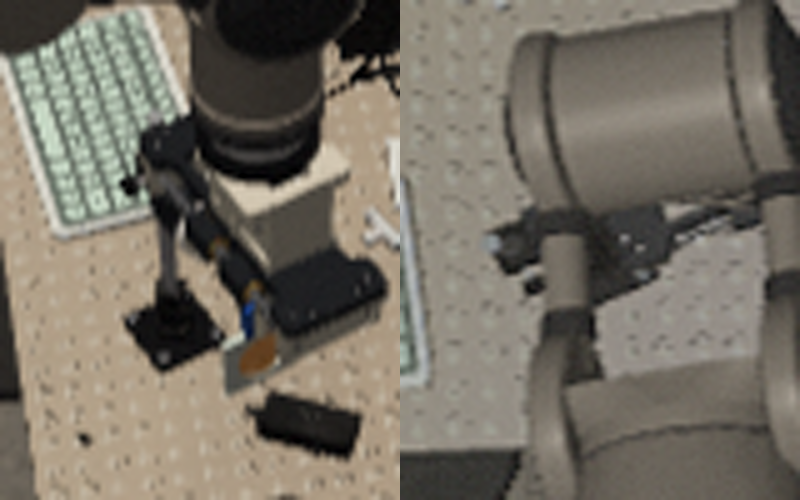

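The slide shows in the side view with the glass at (317,130.6), predicted (317.3,129.8), so it sits as expected. I'll refine the lens height from the first side picture with masks: ring white and glass amber.

```bash
python3 - <<'E'
from h import *
d=np.load('pics/side0.npz');im=d['im'][88:122,292:322]
big=cv2.resize(im,None,fx=4,fy=4,interpolation=cv2.INTER_CUBIC);g=cv2.cvtColor(big,cv2.COLOR_RGB2HSV)
m=((g[:,:,2]>185)&(g[:,:,1]<45)).astype(np.uint8)
for c in cv2.findContours(m,cv2.RETR_EXTERNAL,cv2.CHAIN_APPROX_NONE)[0]:
    if len(c)>30:
        e=cv2.fitEllipse(cv2.convexHull(c)); print('ring',292+e[0][0]/4-.4,88+e[0][1]/4-.4,np.array(e[1])/4,e[2],cv2.contourArea(c))
dk=(g[:,:,2]<60).astype(np.uint8)
for c in cv2.findContours(dk,cv2.RETR_LIST,cv2.CHAIN_APPROX_NONE)[0]:
    x,y,w,h=cv2.boundingRect(c)
    if w*h>150: print('dark',292+(x+w/2)/4-.4,88+(y+h/2)/4-.4,w/4,h/4)
s=info('side');u=np.array([np.cos(np.radians(-68.7)),np.sin(np.radians(-68.7)),0]);L=np.array([471.8,331.1,0])+70*u
v=np.cross([0,0,1],u)
for z in(180,185,190):
    q=np.array([proj(s,L+[0,0,z]+23*(np.cos(a)*v+np.sin(a)*np.array([0,0,1]))) for a in np.linspace(0,6.28,60)],np.float32)
    e=cv2.fitEllipse(q);print(z,np.round(e[0],1),np.round(e[1],1),round(e[2]),'centre',np.round(proj(s,L+[0,0,z]),1))
I=np.load('pics/s2.npz')['im'][110:150,295:345];h=cv2.cvtColor(cv2.resize(I,None,fx=4,fy=4,interpolation=cv2.INTER_CUBIC),cv2.COLOR_RGB2HSV)
a=cv2.inRange(h,(5,110,80),(25,255,255))
c=max(cv2.findContours(a,cv2.RETR_EXTERNAL,cv2.CHAIN_APPROX_NONE)[0],key=cv2.contourArea);e=cv2.fitEllipse(c);print('glass',295+e[0][0]/4-.4,110+e[0][1]/4-.4,np.array(e[1])/4)
print('L',L,'VP',L+80*u)
E
```

```text
ring 320.2895732879639 117.26680717468261 [5.94864798 8.75895882] 178.5972900390625 404.5
ring 304.54077968597414 102.76876888275146 [4.02281046 8.23884201] 52.293006896972656 146.0
ring 305.7649808883667 91.93138036727905 [ 2.59180331 12.42017269] 156.0255584716797 273.5
ring 300.3507724761963 87.66872904300689 [1.48362803 6.13395357] 166.2276611328125 33.5
dark 306.225 106.1 6.75 6.0
dark 299.225 104.6 15.25 34.0
180 [306.3 106.8] [ 7.8 12.7] 50 centre [306.3 106.9]
185 [306.2 105.9] [ 7.9 12.8] 49 centre [306.2 105.9]
190 [306.2 104.9] [ 7.9 12.8] 49 centre [306.2 105. ]
glass 316.29355964660647 130.5909954071045 [5.20116377 9.17183971]
L [497.22758613 265.88161407   0.        ] VP [526.28768457 191.34631586   0.        ]
```

The lens opening in the side view is at (306.2,106.1), matching the predicted column exactly. Relative to the glass bias this puts it at z≈187, so the remaining move is about (+8.3, +40.7, +2.5) mm.

```bash
python3 -m creep '0.002 0.01 0.001 0 0 0 0;0.002 0.01 0.001 0 0 0 0;0.002 0.01 0.0005 0 0 0 0;0.0015 0.0075 0 0 0 0 0;0.0008 0.0032 0 0 0 0 0;0 0 0 0 0 0 0;0 0 0 0 0 0 0;0 0 0 0 0 0 0' && python3 - <<'E'
from h import *
S,s=snap('side','s3');W,w=snap('wrist','w6')
o=readout.get_obs();print(o['tool_pos'],o['tcp_rot'],o['contact_force'])
c=lambda I,x,y,w,h,f:cv2.resize(I[y:y+h,x:x+w,::-1],None,fx=f,fy=f,interpolation=cv2.INTER_CUBIC)
cv2.imwrite('pics/f2.png',np.hstack([c(S,265,65,80,80,5),c(W,0,0,640,400,1)[:,120:520]]))
print(proj(s,o['tool_pos']-[0,0,98]))
E
```

```text
time: 13.95
tool_pos: [526.3, 192.5, 285.6]
tcp_rot: [-3.142, -0.0, -2.766]
contact_force: [0.6, -0.1, -1.0]
grip_width: 10.2
finger_force: 30.0
[526.33485167 192.34836526 285.71240781] [ 3.14155659e+00 -1.84606592e-04 -2.76668623e+00] [ 0.19465879  0.52288937 -0.39174318]
(np.float64(317.61913609960186), np.float64(119.8127492035805))
```

View pics/f2.png

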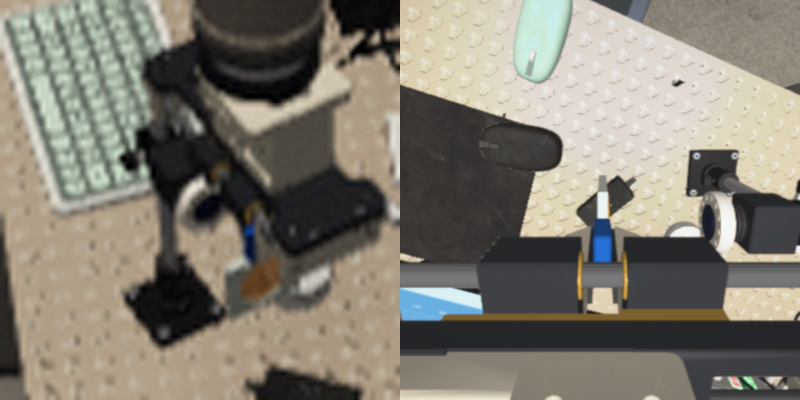

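The wrist view shows the lens front face-on from above at about px (430,221), with the slide in front of it. The ring gives an independent check of lens position.

```bash
python3 - <<'E'
from h import *
d=np.load('pics/w6.npz');im=d['im'];g=cv2.cvtColor(im,cv2.COLOR_RGB2HSV)
m=((g[:,:,2]>150)&(g[:,:,1]<40)).astype(np.uint8);m[:185]=0;m[262:]=0;m[:,:415]=0;m[:,460:]=0
c=max(cv2.findContours(m,cv2.RETR_EXTERNAL,cv2.CHAIN_APPROX_NONE)[0],key=cv2.contourArea);print('white',cv2.boundingRect(c))
dk=(g[:,:,2]<75).astype(np.uint8)[195:250,418:450];print([cv2.boundingRect(x) for x in cv2.findContours(dk,cv2.RETR_EXTERNAL,cv2.CHAIN_APPROX_NONE)[0] if len(x)>8],'offset 418,195')
u=np.array([np.cos(np.radians(-68.7)),np.sin(np.radians(-68.7)),0]);v=np.cross([0,0,1],u)
L=np.array([497.2,265.9,0])
for z in(180,185,190):
  q=np.array([proj(d,L+[0,0,z]+23*(np.cos(a)*v+np.sin(a)*np.array([0,0,1]))) for a in np.linspace(0,6.28,60)])
  print(z,proj(d,L+[0,0,z]),'bbox',q.min(0),q.max(0))
E
```

```text
white (433, 193, 23, 65)
[(0, 9, 17, 46)] offset 418,195
180 (np.float64(426.7231961105493), np.float64(217.8866516559296)) bbox [416.38596849 187.45637854] [439.58037011 248.80456714]
185 (np.float64(429.16749575153875), np.float64(220.28158637288817)) bbox [418.36709604 189.14431774] [442.67046663 251.97794271]
190 (np.float64(431.7287027804593), np.float64(222.79106742341807)) bbox [420.43323558 190.9131716 ] [445.927466   255.33998676]
```

All estimates agree within about 3 mm: lens z is 187–190 and the glass is at 187.7. I'll let it settle briefly and hand in.

```bash
python3 -m creep '0 0 0.001 0 0 0 0;0 0 0 0 0 0 0;0 0 0 0 0 0 0;0 0 0 0 0 0 0;0 0 0 0 0 0 0;0 0 0 0 0 0 0' && python3 -c "
from plant import order
print(order.close_job())"
```

```text
time: 14.55
tool_pos: [526.4, 192.6, 286.8]
tcp_rot: [3.142, 0.0, -2.766]
contact_force: [0.3, -0.2, -0.7]
grip_width: 9.8
finger_force: 30.0
the job is handed in; nothing more can be done
None
```

I handed the job in at 14.6 s with the lever swung to about 89° and the slide held still and upright by its tab, brass ring to the lens, about 80 mm in front of it; the glass is centred to within about 3 mm by my camera measurements, and no verdict was returned.

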